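# Tighten the bench-pin clamp through its sunk hex screw

### The job

The wooden bench pin is loose in its iron clamp. Take the big T-handle hex key (the one with the thick shank and long crossbar) from the wooden rack, put it down the bore of the clamp and, pressing only gently, turn it until you feel it drop fully into the screw's hex socket; then turn the screw clockwise until it comes up against its stop, without wrenching it. Leave the key standing seated in the screw and let go; do not disturb the small key, the jar or the wax ring lying on the pin.

Things in the scene. Friction and masses are not known exactly. Their poses are not given: they have to be found in the camera images.
- key: the big steel T-handle hex key, 116 mm tall, 0.4 kg, upright in a rack hole. Origin: centre of the shank's foot; z up along the shank. Hex shank 19 mm across flats (21.9 mm across corners), 100 mm long, foot flat and unchamfered; two of its flats face along the key's y
- key_bar (a point): centre of the big key's flat-sided crossbar, 108 mm above its foot: the bar is 84 mm long (along the key's x), 14 mm thick (along y), 16 mm high. Grip the key across the middle of the bar
- slim_key: a smaller T-handle hex key that does not fit: shank 12 mm across flats, crossbar 52 mm long, 116 mm tall, standing in the other rack hole; same frame. Leave it there
- rack: fixed dark wooden block 60 x 190 x 46 mm high with two round holes 23.5 mm wide and 40 mm deep, 52.5 mm either side of its centre along its y. Origin: centre of its underside. Which key stands in which hole changes
- clamp: fixed iron bench-pin clamp, 100 x 120 mm foot, over a wooden pin that sticks out to its -x side. Origin: centre of its underside, below the bore; z up. A round boss 45 mm wide rises in the middle to 75 mm and holds the vertical bore
- bore (a point): centre of the mouth of the bore, 75 mm above the clamp's underside. The mouth is a funnel 30 mm wide that narrows over 7 mm to a round bore 23.4 mm wide, which goes straight down to the flat face of the screw
- screw_face (a point): centre of the screw's face at the bottom of the bore, 28 mm below its mouth (47 mm above the clamp's underside). In it is a hex socket 20.2 mm across flats, 14 mm deep. How the hexagon is turned differs every time and no reading tells it. The key enters only within about 7 degrees of alignment; otherwise its corners rest on the face
- screw (a joint): turn of the clamp screw in rad, clockwise from above positive; it starts loose at 0 to 0.3 and meets a hard stop at 1.2 (tight). Friction holds it with about 0.1 N m; it stays where it is left. Its reading does not tell how the hexagon is turned
- jar: white jar 52 mm wide, 70 mm tall, loose bystander; origin under its centre
- wax_ring: blue wax ring 24 mm wide, 8 mm high, lying loose on the wooden pin; bystander, origin under its centre
Not all that is in view belongs to the job. What is shaped like the key but turquoise or yellow is not meant.

How it is judged:
On the way, in this order (a step that is already met when the one before it is completed fails the run):
1. the big key is lifted out of the rack (height (world z) of key above 0.05 m), for 0.1 s.
2. the key has dropped fully into the hex socket, the screw not yet tight (z of key in the frame of clamp below 0.037 m and horizontal distance between key and bore below 0.003 m and angle between key's own z axis and vertical below 0.1 rad and value of joint screw below 1 rad), for 0.2 s.
3. the screw is turned up to its stop with the key seated (z of key in the frame of clamp below 0.037 m and horizontal distance between key and bore below 0.003 m and angle between key's own z axis and vertical below 0.1 rad and value of joint screw above 1.1 rad), for 0.1 s.
At the end, for the whole second after the job is handed in: the screw stands within 0.1 rad of its stop; the key stands at rest and released in the socket, foot within 4 mm of the socket floor (below 37 mm over the clamp's underside), within 3 mm of the bore's axis and tilted less than 0.1 rad (all of step 3 and linear speed of key below 0.02 m/s and angular speed of key below 0.2 rad/s); the robot touches nothing.
It fails at once if before it is seated, the key is forced against the clamp or its screw with more than 35 N (contact force between key and clamp above 35 N and z of key in the frame of clamp above 0.037 m).
It fails at once if the screw is wrenched: the key bears on the clamp and its screw with more than 120 N (all contacts added up) (contact force between key and clamp above 120 N).
It fails at once if a bystander (small key, jar or wax ring) is moved more than 25 mm (distance of any of slim_key, jar, wax_ring from where it was at the start of the episode above 0.025 m).
It also fails if it takes over 67 s, if anything falls off the work surface, if the arm or the gripper's body presses on something with over 40 N, if the wrist force passes 120 N, or if a joint passes its speed limit or range.

### The arm

A 6-joint arm with a two-finger parallel gripper is mounted at the origin on the work surface. World frame = base frame: x ahead of the robot, y to its left, z up, the work surface at z = 0. Lengths are in m, angles in rad, forces in N, time in s.
With the tool pointing down it reaches from about 0.35 to 0.775 m from the base axis. Payload 5.5 kg.
Tool frame: the origin (TCP) lies at the very end of the fingers, on their centre line; the grasp point (between the pads) lies env.pinch_z behind it (env.pinch_z is the distance from the TCP to the grasp point, in m); z points along the fingers, y is the line along which they close (so a half turn about z gives the same grasp; the last joint's range is limited). The gripper opens to 85 mm and grips with 20 to 120 N. Pads are 22 mm wide; open, the fingers measure 114 mm over their backs; the gripper's body (76 mm by 85 mm) begins 54 mm behind the grasp point. The pads swing forward as they close: fully open they stand 13 mm farther back than shut.
Start: joints at [-1.27, 0.313, 0.046, 1.304, 0, 1.431], TCP at [0.245, -0.52, 0.231] pointing down, gripper open.
Joint ranges: [-2.76, 2.76], [-0.86, 1.69], [-1.03, 1.26], [-2.2, 2.34], [-1.47, 1.5], [-3.14, 3.14]. Speed limits (rad/s): [2.57, 2.57, 3.14, 3.14, 3.14, 3.14].

### API

Orientations are given as a unit quaternion [w, x, y, z].
In Python, from workcell import env, eyes gives the robot as it stands.
- The arm moves only by the shell command python3 -m jog 'ROWS' [FORCE]. ROWS is JSON, one flat list of numbers, 7 for each row, row after row: the shift along the world's x, y, z as a fraction of full scale, then the turn, a rotation vector about the world's x, y, z as a fraction of full scale, then the opening, from -1 (shut) to 1 (fully open), so that 0 is half open. A call has 1 to 12 rows; each row is the pose to reach, as a shift and turn from the pose commanded when the call began, turning the shorter way round; what a row does not reach only later rows make up. Full scale, the value 1, is 20 cm for a shift and pi rad for a turn. A row lasts 1/12 s, in which the tool goes at most 41.7 mm and 7.16 degrees, less where a joint would pass 70% of its speed; a pose out of reach is approached as far as the arm can. A call with a number of a shift or a turn outside -1 to 1 is refused whole. A call with a gripper value outside its range is refused whole. The fingers move at their own pace and stop on an object; FORCE is the grip in N (left out, the last holds). Time passes only in rows, so rows that repeat a pose let the fingers close. It gives the time, the measured TCP pose, the force, the opening and the grip force at its end, in the units of the state.
- env.get_state(): the state, without advancing time (a new reading comes with each control period).
- eyes.read_camera(name): name is "scene" or "side" or "wrist"; returns (picture, depth): 420x560x3 uint8, red, green, blue; 420x560 float32, m along the optical axis (not along the pixel's ray), 0 where there is no reading.
- eyes.calibration(name): a dict with "fx", "fy", "cx", "cy" (pixels), "k1" (the pictures are not rectified: a ray, as slopes to the right and down, at radius r is drawn at 1 + k1 r^2 times it, then the intrinsics apply), "R" (3x3) and "t" (3): a world point X has camera coordinates R X + t; the wrist camera has in their place "tool_from_camera" (4x4, takes a point from camera to tool coordinates, whose origin is the TCP and whose axes are the flange's). Camera axes: x right, y down, z forward; pixel columns grow to the right and rows downward; lengths in m; the calibration is good to about 2 mm. A picture is of the moment at which its call begins: read the wrist's pose just before it. calibration takes no time and is no camera call.
- env.hand_in(): hands the job in; it is judged then, once.
The state is a dict: "clock": time; "joint_pos": joint angles; "qvel": joint speeds; "tau": joint torques, N m; "tcp_pos": TCP position; "orientation": TCP orientation; "wrist_force": force on the tool from outside, world axes, zero at the start; "ft_torque": the same for the moment, N m; "finger_gap": finger opening in m; "grip_force": force on a finger pad.
Only numpy, scipy, OpenCV 4.12 (cv2) and the standard library are available. Lean on these libraries where they do the work, as an engineer would, in place of code of your own. Each camera call takes 0.05 s, during which the arm holds its last target. There are 200 camera calls.

## Working session

There is one attempt and no reset: what is moved stays moved. The work goes in short steps, Python scripts to look and compute and a shell command to move; the robot and the scene stay as the last step left them, time stands still between calls to the robot, and variables do not carry over. Pictures are saved under pics/ and viewed, at most 10 in all, crops included, and the job is handed in when it is done.

```bash
mkdir -p pics
cat > h.py <<'E'
import numpy as np, cv2
from workcell import env, eyes
from scipy.spatial.transform import Rotation as Rn
def cam(name):
    s=env.get_state(); p,d=eyes.read_camera(name); c=eyes.calibration(name)
    if 'R' in c: R=np.array(c['R']);t=np.array(c['t']);Rw=R.T;o=-R.T@t
    else:
        T=np.array(c['tool_from_camera']); q=s['orientation']
        Rt=Rn.from_quat([q[1],q[2],q[3],q[0]]).as_matrix()
        Rw=Rt@T[:3,:3]; o=Rt@T[:3,3]+np.array(s['tcp_pos'])
    return p,d,(c,Rw,o)
def ray(C,uv):
    c,Rw,o=C; K=np.array([[c['fx'],0,c['cx']],[0,c['fy'],c['cy']],[0,0,1.]])
    n=cv2.undistortPoints(np.array(uv,float).reshape(-1,1,2),K,np.array([c['k1'],0,0,0.])).reshape(-1,2)
    return np.c_[n,np.ones(len(n))]@Rw.T,o
def onz(C,uv,z):
    r,o=ray(C,uv); return o+r*((z-o[2])/r[:,2])[:,None]
def dep(C,d,uv):
    r,o=ray(C,uv); uv=np.array(uv).reshape(-1,2).astype(int); return o+r*d[uv[:,1],uv[:,0]][:,None]
def save(n,p): cv2.imwrite('pics/'+n,cv2.cvtColor(p,cv2.COLOR_RGB2BGR))
E
python3 - <<'E'
from h import *
for n in('scene','side'):
    p,d,C=cam(n); save(n+'.png',p); np.savez(n+'.npz',p=p,d=d); print(C[2],C[1][:,2])
print(env.get_state(), env.pinch_z)
E
```

```text
[ 0.88741007 -0.41680611  0.72698367] [-0.45704187  0.53632324 -0.70955628]
[-0.06971048  0.6971465   0.69818022] [ 0.53014766 -0.61479096 -0.5839311 ]
{'clock': 0.1, 'joint_pos': array([-1.26955723e+00,  3.13953210e-01,  4.51483927e-02,  1.30360820e+00,
        1.43089047e-06,  1.43119852e+00]), 'qvel': array([-7.55325196e-04, -2.41637341e-03,  4.53995776e-03,  1.30861589e-05,
       -8.12779713e-04, -1.08705235e-03]), 'tau': array([ 2.27804652e-03, -4.81726956e+01,  2.99244207e+01,  1.27602121e-02,
       -1.22906367e-04, -3.02808061e-06]), 'tcp_pos': array([ 0.2452141 , -0.51961457,  0.23050498]), 'orientation': array([-8.05764200e-04,  9.75805727e-01,  2.18637897e-01, -6.45467565e-05]), 'wrist_force': array([-0.70344391,  0.57924137,  0.63097423]), 'ft_torque': array([ 0.01906755,  0.01145726, -0.01236608]), 'grip_force': 0.0, 'finger_gap': 0.08573542390741799} 0.0187
```

View pics/scene.png

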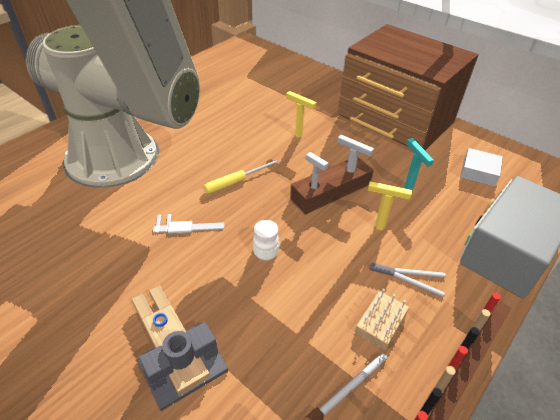

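View pics/side.png

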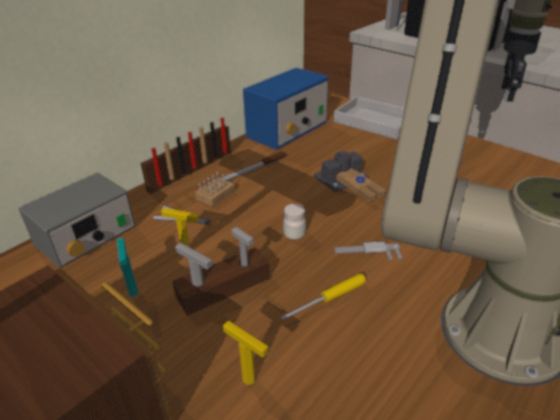

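The scene view shows these T-shapes: steel at (355,146), with a long bar and thick shank; a small steel one at (316,160); yellow at (300,100) and (388,190); turquoise at (420,155). I choose the steel one at (355,146). The clamp boss is at (178,345), the jar at (266,240) and the wax ring at (160,320).

Run:
```python
from h import *
def C_of(n):
    c=eyes.calibration(n);R=np.array(c['R']);t=np.array(c['t']);return c,R.T,-R.T@t
def rect(P): 
    r=cv2.minAreaRect((P[:,:2]*1000).astype(np.float32)); return np.round(cv2.boxPoints(r)).tolist(),np.round(r[0]),np.round(r[1])
for n,boxes in (('scene',dict(big=(332,130,380,160),slim=(300,148,332,172),boss=(155,322,202,370))),('side',dict(big=(172,240,216,272),slim=(230,225,256,252),boss=(320,150,368,195)))):
    f=np.load(n+'.npz');p,d=f['p'],f['d'];C=C_of(n)
    for k,(a,b,e,g) in boxes.items():
        uv=np.stack(np.meshgrid(np.arange(a,e),np.arange(b,g)),-1).reshape(-1,2)
        P=dep(C,d,uv); z0=.122 if k!='boss' else .075
        m=(abs(P[:,2]-z0)<.004)&(d[uv[:,1],uv[:,0]]>0)
        if k!='boss': 
            col=p[uv[:,1],uv[:,0]].astype(int); m&=(np.ptp(col,axis=1)<40)
        print(n,k,m.sum(),'zmax',P[:,2].max().round(3)); 
        if m.sum()>5:
            Q=onz(C,uv[m],z0); print(rect(Q), Q.mean(0).round(4))
f=np.load('scene.npz');save('crop1.png',cv2.resize(f['p'][120:220,280:400],None,fx=4,fy=4,interpolation=2))
```

```text
scene big 161 zmax 0.727
([[465.0, 313.0], [466.0, 296.0], [548.0, 301.0], [547.0, 319.0]], array([506., 307.]), array([82., 18.])) [0.5064 0.3082 0.122 ]
scene slim 106 zmax 0.727
([[450.0, 202.0], [502.0, 198.0], [503.0, 214.0], [451.0, 217.0]], array([476., 208.]), array([15., 52.])) [0.4762 0.2082 0.122 ]
scene boss 372 zmax 0.727
([[532.0, -229.0], [536.0, -273.0], [580.0, -270.0], [576.0, -226.0]], array([ 556., -250.]), array([44., 45.])) [ 0.5554 -0.2499  0.075 ]
side big 224 zmax 0.698
([[456.0, 320.0], [457.0, 304.0], [542.0, 310.0], [540.0, 326.0]], array([499., 315.]), array([85., 15.])) [0.4982 0.3144 0.122 ]
side slim 125 zmax 0.698
([[442.0, 209.0], [495.0, 206.0], [496.0, 222.0], [443.0, 225.0]], array([469., 215.]), array([16., 53.])) [0.4686 0.2147 0.122 ]
side boss 74 zmax 0.698
([[520.0, -236.0], [547.0, -273.0], [578.0, -250.0], [551.0, -214.0]], array([ 549., -243.]), array([38., 46.])) [ 0.5486 -0.2443  0.075 ]
```

View pics/crop1.png

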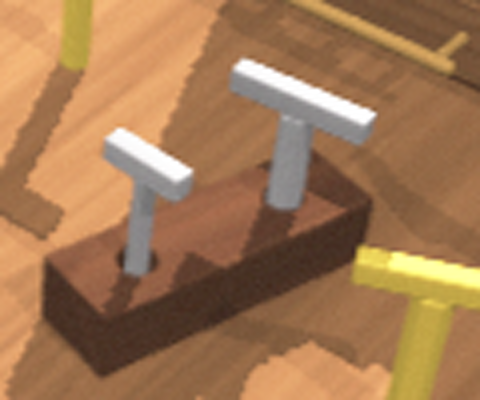

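The crop confirms the choice: the big key stands in the right-hand hole, with the longer bar and thicker shank, at about (0.502, 0.311). The two views differ by 7 mm, so the wrist camera will refine this. Next I move over there.

```bash
python3 -m jog '[0.85,1,0.25,0,0,0.22,1, 0.85,1,0.25,0,0,0.22,1, 0.85,1,0.25,0,0,0.22,1, 0.85,1,0.25,0,0,0.22,1, 0.85,1,0.25,0,0,0.22,1, 0.85,1,0.25,0,0,0.22,1, 0.85,1,0.25,0,0,0.22,1]' 
python3 -m jog '[0.35,1,0,0,0,0.22,1, 0.35,1,0,0,0,0.22,1, 0.35,1,0,0,0,0.22,1, 0.35,1,0,0,0,0.22,1, 0.35,1,0,0,0,0.22,1, 0.35,1,0,0,0,0.22,1, 0.35,1,0,0,0,0.22,1]'
python3 -m jog '[0.1,1,0,0,0,0.22,1, 0.1,1,0,0,0,0.22,1, 0.1,1,0,0,0,0.22,1, 0.1,1,0,0,0,0.22,1, 0.1,1,0,0,0,0.22,1, 0.1,1,0,0,0,0.22,1, 0.1,1,0,0,0,0.22,1]'
python3 -m jog '[0,1,0,0,0,0.22,1, 0,1,0,0,0,0.22,1, 0,1,0,0,0,0.22,1, 0,1,0,0,0,0.22,1, 0,1,0,0,0,0.22,1, 0,1,0,0,0,0.22,1, 0,1,0,0,0,0.22,1,0,1,0,0,0,0.22,1]'
python3 - <<'E'
from h import *
p,d,C=cam('wrist'); save('w1.png',p); np.savez('w1.npz',p=p,d=d,R=C[1],o=C[2]); print(env.get_state(),C[2],C[1][:,2])
E
```

```text
clock: 0.68
tcp_pos: [0.4176, -0.3165, 0.2822]
orientation: [0.0, 0.842, 0.539, 0.001]
wrist_force: [-0.8, -0.6, -0.8]
finger_gap: 0.0851
grip_force: 0.0
clock: 1.27
tcp_pos: [0.4856, -0.1174, 0.281]
orientation: [-0.0, 0.61, 0.793, 0.0]
wrist_force: [-0.2, -0.5, 0.9]
finger_gap: 0.0858
grip_force: 0.0
clock: 1.85
tcp_pos: [0.5053, 0.0806, 0.2809]
orientation: [-0.0, 0.308, 0.951, -0.0]
wrist_force: [0.5, -1.1, 0.4]
finger_gap: 0.0852
grip_force: 0.0
clock: 2.52
tcp_pos: [0.5059, 0.2784, 0.2809]
orientation: [-0.0, -0.029, 1.0, -0.0]
wrist_force: [-0.6, 0.5, -0.3]
finger_gap: 0.0855
grip_force: 0.0
{'clock': 2.5667, 'joint_pos': array([ 3.63850158e-01,  3.11298094e-01,  1.64196439e-01,  1.42443425e+00,
       -4.22284405e-04,  3.06344300e-01]), 'qvel': array([-0.00747093, -0.01009402, -0.00436683,  0.00058607,  0.00384353,
       -0.01158303]), 'tau': array([ 7.12828785e-01, -4.78732038e+01,  3.01938343e+01, -1.91691384e-02,
        2.74440658e-02, -6.17564656e-03]), 'tcp_pos': array([0.5058617 , 0.27810316, 0.28105777]), 'orientation': array([-2.79782561e-04, -2.87490428e-02,  9.99586570e-01, -3.21006682e-04]), 'wrist_force': array([ 0.29547965, -0.27313894, -0.09349534]), 'ft_torque': array([-0.05690685,  0.0154096 , -0.04280205]), 'grip_force': 0.0, 'finger_gap': 0.08547680174411543} [0.42822008 0.27398819 0.42343162] [ 0.30447909  0.01595677 -0.95238536]
```

View pics/w1.png

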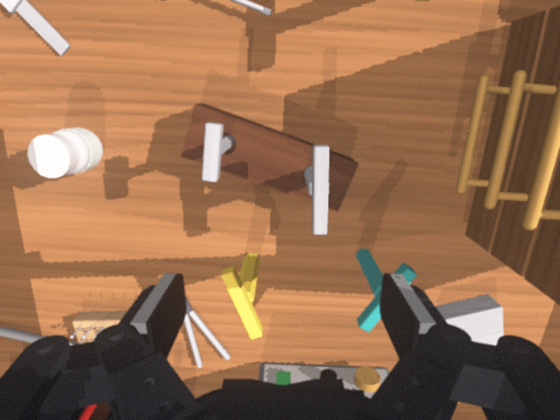

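The wrist view shows the big bar at (320,190), the slim bar at (212,152) and the jar at (65,153). I now measure the bar top on z = 0.122.

```bash
cat > bar.py <<'E'
from h import *
def meas(p,d,C,box,z0,tol=.006):
    a,b,e,g=box
    uv=np.stack(np.meshgrid(np.arange(a,e),np.arange(b,g)),-1).reshape(-1,2)
    P=dep(C,d,uv); col=p[uv[:,1],uv[:,0]].astype(int)
    m=(abs(P[:,2]-z0)<tol)&(d[uv[:,1],uv[:,0]]>0)&(np.ptp(col,axis=1)<40)
    Q=onz(C,uv[m],z0); r=cv2.minAreaRect((Q[:,:2]*1000).astype(np.float32)); b=cv2.boxPoints(r)
    e=b[1]-b[0] if np.linalg.norm(b[1]-b[0])>np.linalg.norm(b[2]-b[1]) else b[2]-b[1]
    print(m.sum(),'zmed',np.median(P[m,2]).round(4),'centre',np.round(r[0],1),'size',np.round(r[1],1),'long axis deg',np.degrees(np.arctan2(e[1],e[0])).round(1))
E
python3 - <<'E'
from bar import *
f=np.load('w1.npz');C=(eyes.calibration('wrist'),f['R'],f['o'])
meas(f['p'],f['d'],C,(300,135,340,245),.122); meas(f['p'],f['d'],C,(195,115,230,190),.122)
E
```

```text
1368 zmed 0.1218 centre [504.  312.2] size [83.2 14.3] long axis deg 4.3
954 zmed 0.1218 centre [474.1 212.7] size [14.7 52.1] long axis deg -4.2
```

```bash
python3 -m jog '[-0.01,0.17,-0.3,0,0,0.006,1, -0.01,0.17,-0.3,0,0,0.006,1, -0.01,0.17,-0.5,0,0,0.006,1,-0.01,0.17,-0.65,0,0,0.006,1,-0.01,0.17,-0.8,0,0,0.006,1,-0.01,0.17,-0.93,0,0,0.006,1,-0.01,0.17,-0.93,0,0,0.006,1,-0.01,0.17,-0.93,0,0,0.006,1]'
python3 -m jog '[0,0,0,0,0,0,-1,0,0,0,0,0,0,-1,0,0,0,0,0,0,-1,0,0,0,0,0,0,-1,0,0,0,0,0,0,-1,0,0,0,0,0,0,-1,0,0,0,0,0,0,-1,0,0,0,0,0,0,-1,0,0,0,0,0,0,-1]' 60
```

```text
clock: 3.23
tcp_pos: [0.5027, 0.3118, 0.0945]
orientation: [-0.002, -0.039, 0.999, -0.001]
wrist_force: [0.4, -1.0, 1.1]
finger_gap: 0.0858
grip_force: 0.0
clock: 3.98
tcp_pos: [0.5041, 0.3142, 0.0965]
orientation: [0.001, -0.041, 0.999, 0.0]
wrist_force: [-0.2, -0.4, 5.8]
finger_gap: 0.0169
grip_force: 58.8
```

```bash
python3 -m jog '[0,0,0.1,0,0,0,-1,0,0,0.2,0,0,0,-1,0,0,0.3,0,0,0,-1,0,0,0.45,0,0,0,-1,0,0,0.6,0,0,0,-1,0,0,0.8,0,0,0,-1,0,0,0.8,0,0,0,-1,0,0,0.8,0,0,0,-1]'
python3 - <<'E'
from h import *
p,d,C=cam('wrist'); save('w2.png',p); s=env.get_state(); print(s['tcp_pos'],s['wrist_force'],s['finger_gap'],s['ft_torque'])
p,d,C=cam('scene'); save('s2.png',np.vstack([p[50:250,200:480]]).repeat(2,0).repeat(2,1))
E
```

```text
clock: 4.65
tcp_pos: [0.5043, 0.3145, 0.2572]
orientation: [0.002, -0.041, 0.999, 0.001]
wrist_force: [0.4, -0.1, -4.6]
finger_gap: 0.0166
grip_force: 59.7
[0.5032183  0.31402431 0.25487592] [-1.03322871  0.23855908 -4.72863011] 0.016848349296741012 [-0.01547127  0.04211648  0.04593063]
```

View pics/s2.png

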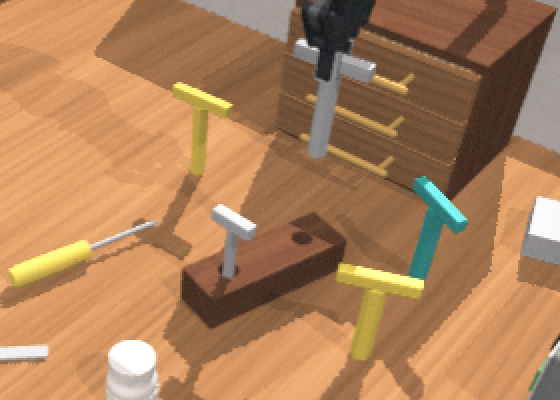

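View pics/w2.png

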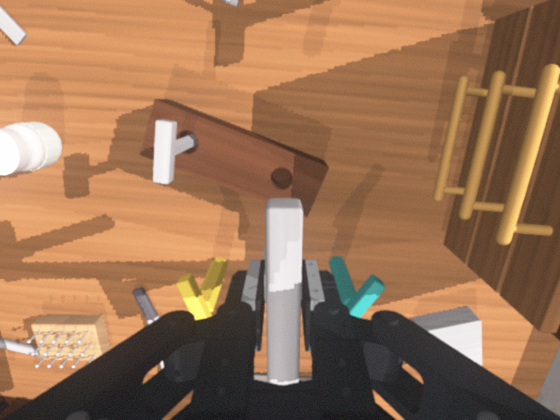

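The key is held upright and centred; the scene crop shows the hole at (303,238) empty, and the slim key untouched. I carry the key to a spot short of the clamp to look at the boss.

```bash
python3 -m jog '[-0.01,-0.1,0,0,0,0,-1,-0.02,-0.25,0,0,0,0,-1,-0.04,-0.4,0,0,0,0,-1,-0.06,-0.55,0,0,0,0,-1,-0.07,-0.7,0,0,0,0,-1,-0.08,-0.85,0,0,0,0,-1,-0.1,-1,0,0,0,0,-1]'
python3 -m jog '[-0.01,-0.15,0,0,0,0,-1,-0.03,-0.3,0,0,0,0,-1,-0.05,-0.45,0,0,0,0,-1,-0.06,-0.6,0,0,0,0,-1,-0.08,-0.75,0,0,0,0,-1,-0.09,-0.9,0,0,0,0,-1,-0.1,-1,0,0,0,0,-1]'
python3 -m jog '[-0.01,-0.15,0,0,0,0,-1,-0.03,-0.3,0,0,0,0,-1,-0.05,-0.45,0,0,0,0,-1,-0.06,-0.6,0,0,0,0,-1,-0.07,-0.72,0,0,0,0,-1,-0.08,-0.8,0,0,0,0,-1,-0.08,-0.8,0,0,0,0,-1,-0.08,-0.8,0,0,0,0,-1]'
python3 - <<'E'
from h import *
p,d,C=cam('wrist'); save('w3.png',p); np.savez('w3.npz',p=p,d=d,R=C[1],o=C[2]); print(env.get_state()['joint_pos'],C[2])
E
```

```text
clock: 5.33
tcp_pos: [0.4817, 0.1125, 0.2526]
orientation: [-0.002, -0.041, 0.999, -0.0]
wrist_force: [0.8, -0.1, -3.9]
finger_gap: 0.0167
grip_force: 59.8
clock: 5.92
tcp_pos: [0.4616, -0.0879, 0.2527]
orientation: [-0.002, -0.041, 0.999, 0.001]
wrist_force: [-0.1, -0.0, -5.0]
finger_gap: 0.0167
grip_force: 59.8
clock: 6.58
tcp_pos: [0.446, -0.2459, 0.2528]
orientation: [-0.002, -0.04, 0.999, 0.002]
wrist_force: [-0.2, 1.0, -4.2]
finger_gap: 0.0167
grip_force: 59.9
[-6.60543184e-01  1.83318546e-01 -7.06721652e-02  1.32141174e+00
  5.85435016e-04 -7.42494891e-01] [ 0.36893712 -0.25274447  0.39554891]
```

View pics/w3.png

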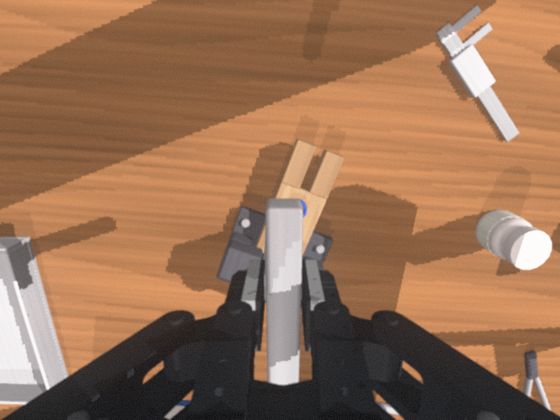

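Image up is world −x here, so the boss is hidden behind the gripper. The clamp is at (275,250) and the wax ring at (300,208). I move over the boss in +x, which brings it to about row 160.

```bash
python3 -m jog '[0.1,0,0,0,0,0,-1,0.2,0,0,0,0,0,-1,0.3,0,0,0,0,0,-1,0.4,0,0,0,0,0,-1,0.5,0,0,0,0,0,-1,0.63,0,0,0,0,0,-1,0.63,0,0,0,0,0,-1,0.63,0,0,0,0,0,-1,0.63,0,0,0,0,0,-1]'
python3 - <<'E'
from h import *
p,d,C=cam('wrist'); save('w4.png',p); np.savez('w4.npz',p=p,d=d,R=C[1],o=C[2]); print(env.get_state()['tcp_pos'])
H,W=d.shape; uv=np.stack(np.meshgrid(np.arange(W),np.arange(H)),-1).reshape(-1,2)
P=dep(C,d,uv)
for z0,t in((.075,.003),):
    m=(abs(P[:,2]-z0)<t)&(d.ravel()>0)&(np.hypot(P[:,0]-.553,P[:,1]+.247)<.035)
    Q=onz(C,uv[m],z0); c,r=cv2.minEnclosingCircle((Q[:,:2]*1000).astype(np.float32)); print(m.sum(),'encl',c,r, 'zmed',np.median(P[m,2]))
    e=cv2.fitEllipse(cv2.convexHull((Q[:,:2]*1000).astype(np.float32)));print('ellipse',e, 'px',uv[m].mean(0))
E
```

```text
clock: 7.38
tcp_pos: [0.5728, -0.2445, 0.2543]
orientation: [-0.001, -0.042, 0.999, 0.001]
wrist_force: [-0.4, -0.0, -4.7]
finger_gap: 0.0165
grip_force: 59.8
[ 0.57253932 -0.24485234  0.25471689]
1091 encl (554.02978515625, -248.3846893310547) 22.517898559570312 zmed 0.07492681337681095
ellipse ((554.0090942382812, -248.3495635986328), (44.389469146728516, 44.68292999267578), 94.23572540283203) px [280.2071494  166.83593034]
```

View pics/w4.png

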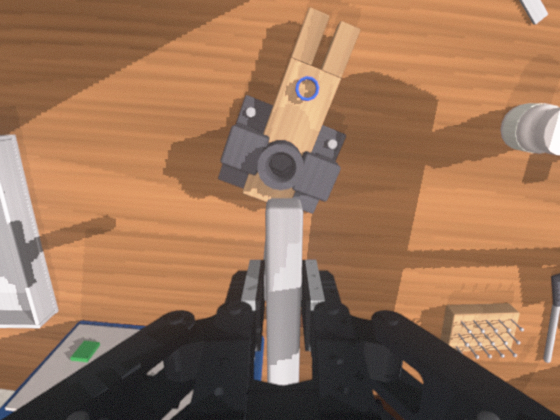

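The boss mouth is at (280,167), a clean 45 mm circle at (0.5540, -0.2484). I check the held bar in the same view, so that camera bias cancels.

Run:
```python
from h import *
f=np.load('w4.npz');p,d=f['p'],f['d'];C=(eyes.calibration('wrist'),f['R'],f['o'])
uv=np.stack(np.meshgrid(np.arange(255,312),np.arange(190,395)),-1).reshape(-1,2)
P=dep(C,d,uv);col=p[uv[:,1],uv[:,0]].astype(int)
for r in range(195,395,12):
    m=(uv[:,1]==r)&(np.ptp(col,axis=1)<40)&(col.mean(1)>110)
    if m.any(): q=P[m]; print(r,uv[m][[0,-1],0],q[:,0].mean().round(4),q[:,1].min().round(4),q[:,1].max().round(4),np.median(q[:,2]).round(4))
```

```text
195 [301 301] 0.5959 -0.2209 -0.2209 0.013
207 [266 311] 0.5489 -0.2543 -0.2075 0.2773
219 [266 302] 0.5358 -0.2539 -0.2407 0.2796
231 [266 302] 0.5404 -0.2536 -0.2403 0.2796
243 [265 301] 0.5458 -0.2546 -0.2402 0.2797
255 [264 301] 0.5496 -0.2544 -0.2397 0.2796
267 [255 311] 0.5565 -0.2574 -0.2336 0.2796
279 [255 311] 0.5611 -0.2566 -0.2343 0.279
291 [255 311] 0.5656 -0.2559 -0.2351 0.2796
303 [255 311] 0.5707 -0.2554 -0.2354 0.2795
315 [267 299] 0.5742 -0.2514 -0.2378 0.2797
327 [267 298] 0.5824 -0.2503 -0.2377 0.2795
339 [264 298] 0.5953 -0.2506 -0.2371 0.2792
351 [263 299] 0.6015 -0.2506 -0.2358 0.2795
363 [262 299] 0.611 -0.2514 -0.1975 0.2795
375 [261 298] 0.6131 -0.2509 -0.2352 0.2797
```

```bash
python3 -m jog '[-0.05,-0.01,0,0,0,0,-1,-0.092,-0.016,0,0,0,0,-1,-0.092,-0.016,-0.1,0,0,0,-1,-0.092,-0.016,-0.2,0,0,0,-1,-0.092,-0.016,-0.3,0,0,0,-1,-0.092,-0.016,-0.37,0,0,0,-1,-0.092,-0.016,-0.41,0,0,0,-1,-0.092,-0.016,-0.41,0,0,0,-1,-0.092,-0.016,-0.41,0,0,0,-1,-0.092,-0.016,-0.41,0,0,0,-1]'
python3 - <<'E'
from h import *
s=env.get_state();print(s['tcp_pos'],s['wrist_force'],s['ft_torque'])
E
```

```text
clock: 8.27
tcp_pos: [0.5553, -0.2497, 0.1748]
orientation: [0.001, -0.041, 0.999, -0.001]
wrist_force: [1.0, 0.4, -4.0]
finger_gap: 0.0169
grip_force: 59.8
[ 0.55530347 -0.2496969   0.1747609 ] [ 1.02163067  0.39512747 -4.03137411] [ 0.05299805 -0.03846233 -0.07782815]
```

```bash
python3 -m jog '[0,0,-0.01,0,0,0,-1,0,0,-0.02,0,0,0,-1,0,0,-0.03,0,0,0,-1,0,0,-0.04,0,0,0,-1,0,0,-0.05,0,0,0,-1,0,0,-0.06,0,0,0,-1,0,0,-0.06,0,0,0,-1,0,0,-0.06,0,0,0,-1]'
```

```text
clock: 8.93
tcp_pos: [0.5548, -0.2491, 0.161]
orientation: [-0.0, -0.041, 0.999, 0.0]
wrist_force: [0.7, -0.3, -4.1]
finger_gap: 0.0164
grip_force: 59.9
```

Run:
```python
from bar import *
for n,b in (('scene',(120,230,260,390)),('side',(280,60,420,220))):
    p,d,C=cam(n); s=env.get_state(); print(s['tcp_pos'],s['wrist_force'])
```

```text
[ 0.5548499  -0.2491887   0.16117953] [-0.31311497  0.40635756 -5.1727912 ]
[ 0.55488691 -0.24920621  0.16128776] [-0.59274392 -0.35204438 -3.84334659]
```

```bash
python3 -m jog '[-0.004,0.004,0,0,0,0,-1,-0.004,0.004,-0.005,0,0,0,-1,-0.004,0.004,-0.01,0,0,0,-1,-0.004,0.004,-0.015,0,0,0,-1,-0.004,0.004,-0.02,0,0,0,-1,-0.004,0.004,-0.02,0,0,0,-1]'; python3 -m jog '[0,0,-0.005,0,0,0,-1,0,0,-0.01,0,0,0,-1,0,0,-0.015,0,0,0,-1,0,0,-0.015,0,0,0,-1]'
```

```text
clock: 9.53
tcp_pos: [0.5539, -0.2483, 0.157]
orientation: [-0.0, -0.041, 0.999, 0.0]
wrist_force: [0.2, 0.6, -3.7]
finger_gap: 0.0171
grip_force: 59.9
clock: 9.87
tcp_pos: [0.554, -0.2483, 0.154]
orientation: [-0.0, -0.041, 0.999, 0.0]
wrist_force: [-0.4, 0.7, -4.0]
finger_gap: 0.0169
grip_force: 59.9
```

```bash
python3 -m jog '[0,0,-0.01,0,0,0,-1,0,0,-0.02,0,0,0,-1,0,0,-0.03,0,0,0,-1,0,0,-0.04,0,0,0,-1,0,0,-0.05,0,0,0,-1,0,0,-0.06,0,0,0,-1,0,0,-0.06,0,0,0,-1]'; python3 -m jog '[0,0,-0.003,0,0,0,-1,0,0,-0.006,0,0,0,-1,0,0,-0.009,0,0,0,-1,0,0,-0.009,0,0,0,-1]';python3 -m jog '[0,0,-0.003,0,0,0,-1,0,0,-0.006,0,0,0,-1,0,0,-0.006,0,0,0,-1]'
```

```text
clock: 10.45
tcp_pos: [0.5539, -0.2484, 0.1417]
orientation: [-0.0, -0.041, 0.999, 0.0]
wrist_force: [-0.5, 0.7, -5.1]
finger_gap: 0.0165
grip_force: 59.8
clock: 10.78
tcp_pos: [0.5541, -0.2484, 0.1405]
orientation: [-0.0, -0.041, 0.999, 0.0]
wrist_force: [-0.7, 1.6, -3.2]
finger_gap: 0.0166
grip_force: 59.9
clock: 11.03
tcp_pos: [0.5541, -0.2484, 0.1392]
orientation: [-0.0, -0.041, 0.999, 0.0]
wrist_force: [-1.0, 1.9, -2.6]
finger_gap: 0.0164
grip_force: 60.0
```

```bash
for i in 1 2; do python3 -m jog '[0,0,-0.002,0,0,0,-1,0,0,-0.004,0,0,0,-1,0,0,-0.004,0,0,0,-1]'|egrep 'tcp|wrist'; done
```

```text
tcp_pos: [0.5541, -0.2484, 0.1384]
wrist_force: [-1.4, 1.6, -3.6]
tcp_pos: [0.5541, -0.2485, 0.1376]
wrist_force: [-0.7, 0.8, -3.5]
```

```bash
for i in 1 2 3; do python3 -m jog '[0,0,-0.002,0,0,0,-1,0,0,-0.004,0,0,0,-1,0,0,-0.004,0,0,0,-1]'|egrep 'tcp|wrist'; done
```

```text
tcp_pos: [0.5543, -0.2485, 0.1372]
wrist_force: [-0.7, 2.3, -1.6]
tcp_pos: [0.5545, -0.2486, 0.1369]
wrist_force: [-1.5, 2.6, 2.9]
tcp_pos: [0.5539, -0.2483, 0.1348]
wrist_force: [-0.6, 2.0, -3.0]
```

```bash
for i in 1 2 3; do python3 -m jog '[0,0,-0.002,0,0,0,-1,0,0,-0.004,0,0,0,-1,0,0,-0.004,0,0,0,-1]'|egrep 'tcp|wrist|orient'; done
```

```text
tcp_pos: [0.5538, -0.2483, 0.1337]
orientation: [-0.001, -0.041, 0.999, 0.0]
wrist_force: [0.4, 1.8, -4.7]
tcp_pos: [0.554, -0.2483, 0.1334]
orientation: [-0.0, -0.041, 0.999, 0.0]
wrist_force: [0.0, 3.3, -3.7]
tcp_pos: [0.5541, -0.2484, 0.1329]
orientation: [-0.0, -0.041, 0.999, 0.0]
wrist_force: [-0.5, 3.3, -2.1]
```

It touched the face at TCP z ≈ 0.137 as expected, then slipped past it: it is already entering the socket. I keep going down gently.

```bash
for i in 1 2 3 4; do python3 -m jog '[0,0,-0.002,0,0,0,-1,0,0,-0.004,0,0,0,-1,0,0,-0.006,0,0,0,-1,0,0,-0.006,0,0,0,-1]'|egrep 'tcp|wrist'; done
```

```text
tcp_pos: [0.5541, -0.2485, 0.1317]
wrist_force: [-0.9, 2.8, -2.3]
tcp_pos: [0.5541, -0.2484, 0.1304]
wrist_force: [0.2, 2.8, -2.9]
tcp_pos: [0.5541, -0.2484, 0.1292]
wrist_force: [-0.7, 2.9, -2.8]
tcp_pos: [0.5541, -0.2484, 0.128]
wrist_force: [-0.0, 3.0, -3.0]
```

```bash
for i in 1 2 3; do python3 -m jog '[0,0.001,-0.002,0,0,0,-1,0,0.001,-0.004,0,0,0,-1,0,0.001,-0.006,0,0,0,-1,0,0.001,-0.006,0,0,0,-1]'|egrep 'tcp|wrist'; done;  python3 -c "
from h import *
print(env.get_state()['ft_torque'])"
```

```text
tcp_pos: [0.5541, -0.2483, 0.1268]
wrist_force: [-0.4, 2.8, -3.0]
tcp_pos: [0.5541, -0.2482, 0.1256]
wrist_force: [-1.0, 1.8, -3.2]
tcp_pos: [0.5541, -0.2479, 0.1244]
wrist_force: [-0.7, 1.5, -3.7]
[0.5023163  0.15137667 0.03540705]
```

Now I turn clockwise.

```bash
cat > st.py <<'E'
from h import *
s=env.get_state();q=s['orientation'];print('yaw',np.degrees(2*np.arctan2(q[2],q[1])).round(2)%360,'Tz',np.round(s['ft_torque'],2),'F',np.round(s['wrist_force'],1),s['tcp_pos'].round(4),s['clock'])
E
python3 st.py; python3 -m jog '[0,0,0,0,0,-0.01,-1,0,0,0,0,0,-0.02,-1,0,0,0,0,0,-0.03,-1,0,0,0,0,0,-0.04,-1,0,0,0,0,0,-0.05,-1,0,0,0,0,0,-0.06,-1,0,0,0,0,0,-0.07,-1,0,0,0,0,0,-0.08,-1,0,0,0,0,0,-0.08,-1]' >/dev/null; python3 st.py
python3 -m jog '[0,0,0,0,0,-0.01,-1,0,0,0,0,0,-0.02,-1,0,0,0,0,0,-0.03,-1,0,0,0,0,0,-0.04,-1,0,0,0,0,0,-0.05,-1,0,0,0,0,0,-0.06,-1,0,0,0,0,0,-0.07,-1,0,0,0,0,0,-0.08,-1,0,0,0,0,0,-0.08,-1]' >/dev/null; python3 st.py
```

```text
yaw 184.73 Tz [0.5  0.15 0.04] F [-0.7  1.5 -3.7] [ 0.5541 -0.2479  0.1244] 15.3667
yaw 170.3 Tz [0.53 0.17 0.09] F [-0.2  2.1 -4.1] [ 0.5542 -0.2479  0.1243] 16.1167
yaw 155.94 Tz [0.45 0.02 0.08] F [ 0.6  1.2 -4.9] [ 0.5542 -0.248   0.1244] 16.8667
```

```bash
python3 -m jog '[0,0,0,0,0,-0.01,-1,0,0,0,0,0,-0.02,-1,0,0,0,0,0,-0.03,-1,0,0,0,0,0,-0.04,-1,0,0,0,0,0,-0.05,-1,0,0,0,0,0,-0.06,-1,0,0,0,0,0,-0.07,-1,0,0,0,0,0,-0.07,-1]' >/dev/null; python3 st.py
for i in 1 2 3; do python3 -m jog '[0,0,0,0,0,-0.005,-1,0,0,0,0,0,-0.01,-1,0,0,0,0,0,-0.015,-1,0,0,0,0,0,-0.015,-1]' >/dev/null; python3 st.py;done
```

```text
yaw 143.37 Tz [ 0.4  -0.1   0.06] F [-0.3  2.  -5.6] [ 0.5543 -0.248   0.1244] 17.5333
yaw 140.6 Tz [ 0.39 -0.11  0.09] F [-0.4  0.7 -6.3] [ 0.5541 -0.2479  0.1244] 17.8667
yaw 137.88 Tz [ 0.31 -0.11  0.12] F [ 1.   0.2 -5.7] [ 0.5541 -0.2479  0.1244] 18.2
yaw 135.17 Tz [ 0.26 -0.09  0.13] F [ 0.   0.2 -7.6] [ 0.5541 -0.2479  0.1244] 18.5333
```

```bash
for i in 1 2 3 4; do python3 -m jog '[0,0,0,0,0,-0.005,-1,0,0,0,0,0,-0.01,-1,0,0,0,0,0,-0.01,-1]' >/dev/null; python3 st.py;done
```

```text
yaw 133.37 Tz [ 0.29 -0.19  0.09] F [ 0.5  1.1 -7.4] [ 0.5541 -0.2479  0.1244] 18.7833
yaw 131.57 Tz [ 0.29 -0.08  0.07] F [ 0.6  0.8 -7.9] [ 0.5541 -0.2478  0.1244] 19.0333
yaw 129.77 Tz [ 0.28 -0.2   0.08] F [ 1.1  0.6 -8.1] [ 0.5541 -0.2478  0.1244] 19.2833
yaw 127.97 Tz [ 0.23 -0.14  0.07] F [ 0.8  0.9 -8.6] [ 0.5541 -0.2479  0.1245] 19.5333
```

```bash
for i in 1 2 3 4 5; do python3 -m jog '[0,0,0,0,0,-0.005,-1,0,0,0,0,0,-0.01,-1,0,0,0,0,0,-0.01,-1]' >/dev/null; python3 st.py;done
```

```text
yaw 126.17 Tz [ 0.24 -0.13  0.09] F [ 0.6  0.9 -8.8] [ 0.5541 -0.2479  0.1245] 19.7833
yaw 124.37 Tz [ 0.22 -0.16  0.06] F [ 0.5  0.9 -8.9] [ 0.5541 -0.2479  0.1245] 20.0333
yaw 122.59 Tz [ 0.18 -0.1   0.19] F [ 0.4  0.8 -8.3] [ 0.5541 -0.2478  0.1245] 20.2833
yaw 120.79 Tz [ 0.19 -0.11  0.28] F [ 0.9  0.5 -8.7] [ 0.5542 -0.2479  0.1246] 20.5333
yaw 118.99 Tz [ 0.2  -0.15  0.45] F [ 0.3  0.4 -8.4] [ 0.5542 -0.2479  0.1246] 20.7833
```

Torque climbs steadily from 0.07 to 0.45 N m, so the screw is at its stop. I ease back a little, open and withdraw.

```bash
python3 -m jog '[0,0,0,0,0,0.006,-1,0,0,0,0,0,0.012,-1,0,0,0,0,0,0.012,-1]'>/dev/null; python3 st.py; python3 -m jog '[0,0,0,0,0,0,-0.6,0,0,0,0,0,0,-0.4,0,0,0,0,0,0,0,0,0,0,0,0,0,0.5,0,0,0,0,0,0,1,0,0,0,0,0,0,1,0,0,0,0,0,0,1,0,0,0,0,0,0,1]'; python3 -m jog '[0,0,0.05,0,0,0,1,0,0,0.15,0,0,0,1,0,0,0.3,0,0,0,1,0,0,0.5,0,0,0,1,0,0,0.65,0,0,0,1,0,0,0.65,0,0,0,1,0,0,0.65,0,0,0,1,0,0,0.65,0,0,0,1]'
python3 - <<'E'
from bar import *
p,d,C=cam('wrist'); save('w5.png',p)
uv=np.stack(np.meshgrid(np.arange(150,420),np.arange(20,260)),-1).reshape(-1,2)
P=dep(C,d,uv); m=(abs(P[:,2]-.149)<.008)&(np.hypot(P[:,0]-.554,P[:,1]+.248)<.06); print('bar top z',np.median(P[m,2]))
meas(p,d,C,(150,20,420,260),.149,.006)
E
```

```text
yaw 121.24 Tz [ 0.21 -0.14  0.05] F [ 0.4  1.3 -8.6] [ 0.5542 -0.2479  0.1246] 21.0333
clock: 21.7
tcp_pos: [0.5543, -0.248, 0.1248]
orientation: [0.0, 0.491, 0.871, -0.0]
wrist_force: [0.1, 0.6, 0.1]
finger_gap: 0.0854
grip_force: 0.0
clock: 22.37
tcp_pos: [0.5541, -0.2478, 0.2547]
orientation: [0.0, 0.491, 0.871, 0.0]
wrist_force: [-0.4, -0.1, -0.7]
finger_gap: 0.0851
grip_force: 0.0
bar top z 0.1498347076731843
1887 zmed 0.1498 centre [ 554.5 -247.8] size [13.6 84.2] long axis deg -59.0
```

View pics/w5.png

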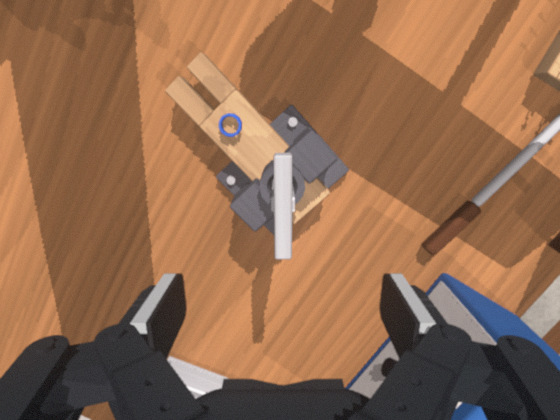

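The key stands upright at (283,205). Its bar top is at 0.150, which puts the foot at about 0.034; it is centred over the bore and the wax ring is untouched.

```bash
python3 -c "
from workcell import env
print(env.hand_in())"
```

```text
the job is handed in; nothing more can be done
None
```

I handed the job in: the big key is standing seated in the screw (foot at about 34 mm, centred on the bore) with the gripper clear of it. The screw was turned clockwise about 64° until the torque climbed to 0.45 N m, which I took as its stop. I never deliberately moved the small key, jar or wax ring, and the hand-in returned no verdict.

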